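# Roll the coffee tin back into line on its felt strip

### The job

The large coffee tin lying on its side has rolled off the grey felt strip on the sideboard. With a fingertip on top of it, roll it slowly back, without lifting it, gripping it or shoving its side, and stop it when it lies along the middle of the strip, end to end in line with the small tin there. Leave the small tin and everything else as it stands, and let go of the tin so that it stays at rest.

Things in the scene. Friction and masses are not known exactly. Their poses are not given: they have to be found in the camera images.
- tin: large dark tin lying on its side, pale paper band: cylinder 90 mm in diameter, 120 mm long, 0.25-0.49 kg. Origin at its centre, 45 mm up; x is the long axis, y and z turn as it rolls. Starts 130-195 mm to either side of the strip's centre line, nearly parallel to it. Slight rolling resistance (at 0.1 m/s runs on about 20 mm). A finger moving over its top carries it half as far as it goes
- strip: grey felt strip stuck flat on the table, 300 x 120 mm, no step to roll over. Origin at its centre; x along its length, roughly away from the robot (within 0.35 rad), y across. The tin belongs on its near half: centre at y = 0 and x from -0.10 to -0.03; rolling straight across brings it there
- small_tin: the small tin, same make, lying on the far half of the strip along its centre line: 64 mm in diameter, 90 mm long; origin at its centre, x axis its long axis. Free to roll; to be left alone
- glass: a drinking glass, 66 mm wide, 90 mm high, standing across the strip from the tin (in its way if it rolls on too far); origin at the centre of its foot. Leave alone
- mug: a white mug, 76 mm wide, 85 mm high, with a handle, beside the strip's far half; origin at the centre of its foot. Leave alone
- sugar_jar: a glass jar, 70 mm wide, 110 mm high, with a steel cap, beside the strip's far half; origin at the centre of its foot. Leave alone
- tea_box: a closed wooden tea box, 90 x 150 x 70 mm high, to the robot's left; origin at the centre of its underside. Leave alone
- spoon: a spoon lying on the table to the robot's right; origin on its underside. Leave alone
- bowl: a white bowl, 120 mm wide, 50 mm high, to the robot's right; origin at the centre of its foot. Leave alone
There are look-alikes about, which are no part of the job. Leave any green or orange look-alike of the tin alone.

How it is judged:
At the end, for the whole second after the job is handed in: Large tin at rest (under 6 mm/s), on its side on the table: centre within 15 mm of the strip's long centre line, on the near half 30 to 100 mm from the strip's centre, axis within 0.2 rad of the strip's; small tin moved under 12 mm, every other thing under 20 mm (y of tin in the frame of strip between -0.015 and 0.015 m and x of tin in the frame of strip between -0.1 and -0.03 m and angle between the x axis of tin and the x axis of strip, either way round below 0.2 rad and height (world z) of tin between 0.04 and 0.05 m and linear speed of tin below 0.006 m/s and distance of small_tin from where it was at the start of the episode below 0.012 m and distance of each of glass, mug, sugar_jar, tea_box, spoon, bowl from where it was at the start of the episode below 0.02 m); the robot touches nothing.
It fails at once if the tin is lifted off the table or tipped on end (height (world z) of tin above 0.056 m).
It fails at once if the tin is shoved or gripped by its side instead of being pushed on its top (fingertips on the tin more than about 20 mm below its top) (contact force between the fingers and tin above 0.5 N and height (world z) of the grasp point below 0.088 m).
It fails at once if the tin is sent running (over 0.25 m/s) (linear speed of tin above 0.25 m/s).
It fails at once if the small tin is disturbed (moved over 12 mm) (distance of small_tin from where it was at the start of the episode above 0.012 m).
It fails at once if a bystander is disturbed (moved over 20 mm) (distance of any of glass, mug, sugar_jar, tea_box, spoon, bowl from where it was at the start of the episode above 0.02 m).
It also fails if it takes over 58 s, if anything falls off the work surface, if the arm or the gripper's body presses on something with over 40 N, if the wrist force passes 120 N, or if a joint passes its speed limit or range.

### The arm

A 6-joint arm with a two-finger parallel gripper is mounted at the origin on the work surface. World frame = base frame: x ahead of the robot, y to its left, z up, the work surface at z = 0. Lengths are in m, angles in rad, forces in N, time in s.
With the tool pointing down it reaches from about 0.375 to 0.975 m from the base axis. Payload 3.8 kg.
Tool frame: the origin (TCP) lies midway between the tips of the shut fingers; the grasp point (between the pads) lies 19 mm behind it; z points along the fingers, y is the line along which they close (so a half turn about z gives the same grasp; the last joint's range is limited). The gripper opens to 85 mm and grips with 20 to 120 N. Pads are 22 mm wide; open, the fingers measure 114 mm over their backs; the gripper's body (76 mm by 85 mm) begins 54 mm behind the grasp point. The pads swing forward as they close: fully open they stand 13 mm farther back than shut.
Start: joints at [-1.137, 0.264, 1.604, -0, 1.274, -0.037], TCP at [0.306, -0.602, 0.231] pointing down, gripper open.
Joint ranges: [-2.63, 2.63], [-0.94, 2.18], [0.31, 2.57], [-1.31, 4.45], [0, 2.66], [-2.55, 2.55]. Speed limits (rad/s): [2.57, 2.57, 3.14, 3.14, 3.14, 3.14].

### API

Orientations are given as a rotation vector (axis times angle).
In Python, from workcell import read_state, vision, ticket gives the robot as it stands. The module is installed in compiled form; this text tells all that it offers.
- The arm moves only by the tool jog_arm, never from a script. Its arguments are lists of equal length, an entry for each row: "turn": the turn, a rotation vector about the tool's x, y, z in rad, a list of three; "delta_pos": the shift along the tool's x, y, z in m, a list of three; "gripper": the finger opening in m, from 0 to 0.0854. In form: {"turn": [[rx, ry, rz], ...], "delta_pos": [[dx, dy, dz], ...], "gripper": [gripper, ...]}. A call has 1 to 20 rows; each row shifts and turns the commanded pose from where the row before left it, along the tool's axes as they then stand; what a row does not reach is not made up. A row lasts 1/12 s, in which the tool goes at most 41.7 mm and 7.16 degrees, less where a joint would pass 70% of its speed; a pose out of reach is approached as far as the arm can. A call with a gripper value outside its range is refused whole. The fingers move at their own pace and stop on an object; "grip_force" is the grip in N (left out, the last holds). Time passes only in rows, so rows that do not move let the fingers close. It gives the time, the measured TCP pose, the force, the opening and the grip force at its end, in the units of the state.
- read_state(): the state, without advancing time (a new reading comes with each control period).
- vision.read_camera(name): name is "side" or "top"; returns the picture (384x512x3 uint8, red, green, blue); there is no depth.
- vision.calibration(name): a dict with "vfov" (degrees; the focal length in pixels is half the picture's height over the tangent of half this angle, whatever the lens; pixels are square), "cx", "cy" (the principal point, pixels), "R" (3x3) and "t" (3): a world point X has camera coordinates R X + t. Camera axes: x right, y down, z forward; pixel columns grow to the right and rows downward; lengths in m; the calibration is good to about 2 mm. A picture is of the moment at which its call begins. calibration takes no time and is no camera call.
- ticket.finish_job(): hands the job in; it is judged then, once.
The state is a dict: "time": time; "q": joint angles; "joint_vel": joint speeds; "joint_torque": joint torques, N m; "tool_pos": TCP position; "tcp_rot": TCP orientation; "wrist_force": force on the tool from outside, world axes, zero at the start; "torque": the same for the moment, N m; "width": opening from 0.0 (shut) to 1.0 (fully open); "grip_force": force on a finger pad.
Only numpy, scipy, OpenCV 4.12 (cv2) and the standard library are available. Lean on these libraries where they do the work, as an engineer would, in place of code of your own. Each camera call takes 0.05 s, during which the arm holds its last target. There are 200 camera calls.

## Working session

There is one attempt and no reset: what is moved stays moved. The work goes in short steps, Python scripts to look and compute and a tool call to move; the robot and the scene stay as the last step left them, time stands still between calls to the robot, and variables do not carry over. Pictures are saved under pics/ and viewed, at most 10 in all, crops included, and the job is handed in when it is done.

Besides the shell and the picture viewer there is one more tool, called as name(argument=value, ...) on one line, values as JSON. jog_arm: Moves the arm, as the interface text tells. Its arguments: {"type":"object","properties":{"turn":{"type":"array","items":{"type":"array","items":{"type":"number"}}},"delta_pos":{"type":"array","items":{"type":"array","items":{"type":"number"}}},"gripper":{"type":"array","items":{"type":"number"}},"grip_force":{"type":"number"}},"required":["turn","delta_pos","gripper"]}

```bash
mkdir -p pics; python3 - <<'E'
from workcell import read_state, vision
import cv2
for n in("top","side"):
    im=vision.read_camera(n); cv2.imwrite(f"pics/{n}0.png",im[:,:,::-1]); c=vision.calibration(n); print(n,c)
s=read_state();print(s)
E
```

```text
top {'vfov': 56.11684160218626, 'cx': 256.2460623514234, 'cy': 197.388032546181, 'R': array([[ 1.45633244e-02, -9.99893566e-01, -8.75301473e-04],
       [-9.91563495e-01, -1.43292231e-02, -1.28827441e-01],
       [ 1.28801187e-01,  2.74407281e-03, -9.91666640e-01]]), 't': array([5.68363264e-04, 5.21993786e-01, 1.13294432e+00])}
side {'vfov': 46.33776745010432, 'cx': 260.1515441847062, 'cy': 187.55708923309484, 'R': array([[-0.88317917, -0.46903331, -0.00152085],
       [-0.34747067,  0.65645058, -0.66957955],
       [ 0.31505348, -0.59083025, -0.7427388 ]]), 't': array([0.44291522, 0.21359605, 1.46566195])}
{'time': 0.1, 'q': array([-1.13692136e+00,  2.64691121e-01,  1.60524813e+00,  4.18283810e-05,
        1.27370605e+00, -3.68774852e-02]), 'joint_vel': array([-0.00145068, -0.00223196, -0.00185822, -0.00026033,  0.00249608,
        0.00106043]), 'joint_torque': array([ 4.67819937e-04, -5.16704786e+01, -3.68589306e+01, -1.99944577e-05,
        6.27874484e-03, -4.71075782e-05]), 'tool_pos': array([ 0.30589501, -0.6009611 ,  0.23007179]), 'tcp_rot': array([-3.05300841e+00, -7.32157317e-01,  5.73880704e-04]), 'wrist_force': array([ 0.10907511, -0.25143731,  0.08504385]), 'torque': array([ 0.02119665,  0.03466036, -0.02144212]), 'grip_force': 0.0, 'width': 1.00095208164735}
```

View pics/top0.png

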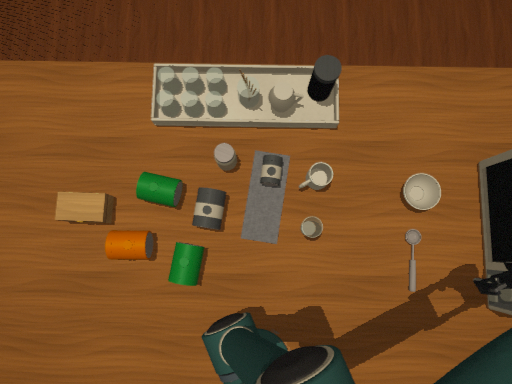

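View pics/side0.png

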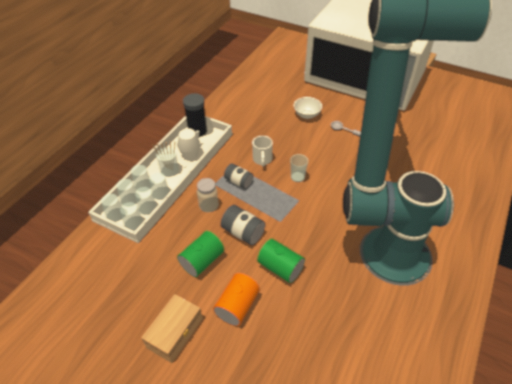

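The top view shows the dark tin at about (209,209), the strip at (266,197), the small tin at (271,171) and the glass at (312,228). The sugar jar is at (226,157) and the green look-alikes are at (160,190) and (187,264). The side view agrees with this.

```bash
cat > h.py <<'E'
from workcell import read_state, vision
import cv2, numpy as np
def cast(n,px,z):
    c=vision.calibration(n); f=192/np.tan(np.radians(c["vfov"]/2))
    d=c["R"].T@np.array([(px[0]-c["cx"])/f,(px[1]-c["cy"])/f,1]); o=-c["R"].T@c["t"]
    return o+d*(z-o[2])/d[2]
def proj(n,X):
    c=vision.calibration(n); f=192/np.tan(np.radians(c["vfov"]/2)); p=c["R"]@X+c["t"]
    return np.array([f*p[0]/p[2]+c["cx"],f*p[1]/p[2]+c["cy"]])
def blob(im,box,smax=95,dark=None):
    x0,y0,x1,y1=box; hsv=cv2.cvtColor(im,cv2.COLOR_RGB2HSV)
    m=np.zeros(im.shape[:2],np.uint8); s=hsv[y0:y1,x0:x1]
    m[y0:y1,x0:x1]=(s[...,1]<smax)*255
    m=cv2.morphologyEx(m,cv2.MORPH_OPEN,np.ones((3,3),np.uint8))
    m=cv2.morphologyEx(m,cv2.MORPH_CLOSE,np.ones((5,5),np.uint8))
    cs=cv2.findContours(m,0,cv2.CHAIN_APPROX_NONE)[0]
    return max(cs,key=cv2.contourArea),m
def rect(im,box,z,**k):
    c,m=blob(im,box,**k); w=np.array([cast("top",p[0],z)[:2] for p in c],np.float32)
    r=cv2.minAreaRect(w); b=cv2.boxPoints(r); e=[b[1]-b[0],b[2]-b[1]]; e=max(e,key=np.linalg.norm)
    if e[0]<0:e=-e
    return np.array(r[0]),np.arctan2(e[1],e[0]),r[1],m
E
python3 - <<'E'
from h import *
im=vision.read_camera("top")
S=rect(im,(240,148,295,248),0); T=rect(im,(185,180,234,236),.045)
print("strip",S[:3]);print("tin",T[:3])
a=S[1];R=np.array([[np.cos(a),np.sin(a)],[-np.sin(a),np.cos(a)]])
print("tin in strip",R@(T[0]-S[0]),T[1]-a)
for n,p,z in(("small",(271,171),.032),("glass",(312,219),.09),("jar",(224,151),.11),("mug",(320,177),.085),("green",(160,190),.045),("green2",(187,264),.045)):
    w=cast("top",p,z);print(n,w,R@(w[:2]-S[0]))
v=im.copy();
m=S[3]|T[3]; v[m>0]=v[m>0]//2+np.array([128,0,0],np.uint8)
cv2.imwrite("pics/m1.png",cv2.resize(v[130:300,120:350,::-1],None,fx=3,fy=3))
E
```

```text
strip (array([ 0.5314213 , -0.02225834]), np.float32(-0.14466211), (0.11941289156675339, 0.2998065948486328))
tin (array([0.48508552, 0.15892887]), np.float32(-0.1354366), (0.08944610506296158, 0.12665490806102753))
tin in strip [-0.07197139  0.17261497] 0.0092255175
small [ 0.60999387 -0.03889836  0.032     ] [ 0.08015064 -0.00513934]
glass [ 0.45046788 -0.1634221   0.09      ] [-0.05975794 -0.15135934]
jar [0.65452677 0.10924493 0.11      ] [0.10286233 0.14787632]
mug [ 0.5822445  -0.18982834  0.085     ] [ 0.0744489 -0.1584931]
green [0.53996073 0.31803255 0.045     ] [-0.04060545  0.33796746]
green2 [0.30692618 0.22195378 0.045     ] [-0.25735534  0.20929845]
```

View pics/m1.png

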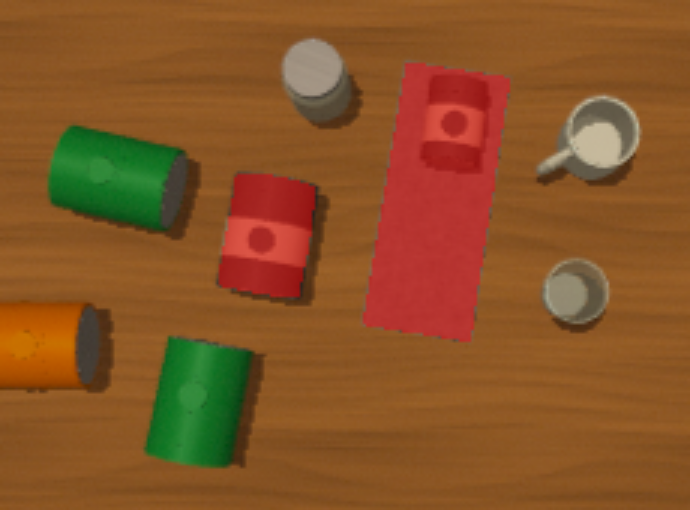

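jog_arm(turn=[[0,0,0.1025],[0,0,0.1025],[0,0,0.1025],[0,0,0.1025],[0,0,0.1025],[0,0,0.1025],[0,0,0],[0,0,0],[0,0,0],[0,0,0],[0,0,0],[0,0,0],[0,0,0],[0,0,0],[0,0,0],[0,0,0],[0,0,0],[0,0,0],[0,0,0],[0,0,0]], delta_pos=[[0,0,0],[0,0,0],[0,0,0],[0,0,0],[0,0,0],[0,0,0],[0.003,-0.035,0],[0.003,-0.035,0],[0.003,-0.035,0],[0.003,-0.035,0],[0.003,-0.035,0],[0.003,-0.035,0],[0.003,-0.035,0],[0.003,-0.035,0],[0.003,-0.035,0],[0.003,-0.035,0],[0.003,-0.035,0],[0.003,-0.035,0],[0.003,-0.035,0],[0.003,-0.035,0]], gripper=[0,0,0,0,0,0,0,0,0,0,0,0,0,0,0,0,0,0,0,0], grip_force=20)

```text
time: 1.82
tool_pos: [0.4179, -0.121, 0.2312]
tcp_rot: [3.133, -0.227, 0.0]
wrist_force: [-0.3, -0.0, 0.5]
width: -0.001
grip_force: 0.0
```

jog_arm(turn=[[0,0,0],[0,0,0],[0,0,0],[0,0,0],[0,0,0],[0,0,0],[0,0,0],[0,0,0],[0,0,0],[0,0,0],[0,0,0],[0,0,0]], delta_pos=[[0.003,-0.035,0],[0.003,-0.035,0],[0.003,-0.035,0],[0.003,-0.035,0],[0.003,-0.035,0],[0.003,-0.035,0],[0.003,-0.035,0],[0.003,-0.033,0],[0.002,-0.02,0],[0,-0.01,0],[0,0,0],[0,0,0]], gripper=[0,0,0,0,0,0,0,0,0,0,0,0])

```text
time: 2.82
tool_pos: [0.4877, 0.1779, 0.2309]
tcp_rot: [3.132, -0.225, -0.001]
wrist_force: [0.2, -0.3, 0.5]
width: 0.001
grip_force: 0.0
```

```bash
cat >> h.py <<'E'
SO=np.array([0.5314,-0.0223]);SA=-0.1447
SR=np.array([[np.cos(SA),np.sin(SA)],[-np.sin(SA),np.cos(SA)]])
def where():
    from scipy.spatial.transform import Rotation as Ro
    s=read_state(); M=Ro.from_rotvec(s["tcp_rot"]).as_matrix()
    print("t",round(s["time"],2),"tcp strip",(SR@(s["tool_pos"][:2]-SO)).round(4),"z",round(s["tool_pos"][2],4),"F",s["wrist_force"].round(2),"w",round(s["width"],3),"heading err",round(np.arctan2(M[1,0],M[0,0])-SA,3),"tilt",M[:,2].round(3))
E
python3 -c "
from h import *
where()"
```

```text
t 2.82 tcp strip [-0.0721  0.1919] z 0.2309 F [ 0.22 -0.33  0.55] w 0.001 heading err 0.002 tilt [-0.001 -0.001 -1.   ]
```

jog_arm(turn=[[0,0,0],[0,0,0],[0,0,0],[0,0,0],[0,0,0],[0,0,0],[0,0,0],[0,0,0],[0,0,0]], delta_pos=[[0,0,0.025],[0,0,0.03],[0,0,0.03],[0,0,0.025],[0,0,0.015],[0,0,0.008],[0,0,0.004],[0,0,0],[0,0,0]], gripper=[0,0,0,0,0,0,0,0,0])

```text
time: 3.57
tool_pos: [0.489, 0.178, 0.0954]
tcp_rot: [-3.133, 0.227, -0.003]
wrist_force: [-0.6, 0.4, 0.5]
width: -0.0
grip_force: 0.0
```

jog_arm(turn=[[0,0,0],[0,0,0],[0,0,0],[0,0,0]], delta_pos=[[0,0,0.001],[0,0,0.001],[0,0,0.001],[0,0,0]], gripper=[0,0,0,0])

```text
time: 3.9
tool_pos: [0.4884, 0.1785, 0.0917]
tcp_rot: [-3.133, 0.226, -0.001]
wrist_force: [0.3, 0.2, -0.0]
width: -0.001
grip_force: 0.0
```

jog_arm(turn=[[0,0,0],[0,0,0],[0,0,0]], delta_pos=[[0,0,0.001],[0,0,0.001],[0,0,0]], gripper=[0,0,0])

```text
time: 4.15
tool_pos: [0.4879, 0.1784, 0.089]
tcp_rot: [3.133, -0.226, -0.001]
wrist_force: [-0.8, -0.1, 0.8]
width: 0.001
grip_force: 0.0
```

jog_arm(turn=[[0,0,0],[0,0,0]], delta_pos=[[0,0,0.001],[0,0,0]], gripper=[0,0])

```text
time: 4.32
tool_pos: [0.488, 0.1784, 0.088]
tcp_rot: [3.133, -0.226, -0.001]
wrist_force: [-0.5, 0.0, -0.5]
width: 0.006
grip_force: 0.0
```

jog_arm(turn=[[0,0,0],[0,0,0]], delta_pos=[[0,0,0.001],[0,0,0]], gripper=[0,0])

```text
time: 4.48
tool_pos: [0.4883, 0.1786, 0.0875]
tcp_rot: [-3.133, 0.226, -0.0]
wrist_force: [-1.4, 0.2, 1.8]
width: 0.0
grip_force: 0.8
```

```bash
cat >> h.py <<'E'
def tin(y):
    """tin pose in strip frame, from the top camera; y = where it is expected"""
    im=vision.read_camera("top"); c=proj("top",np.append(SR.T@[-0.072,y]+SO,0.045)).astype(int)
    return im,c
E
python3 -c "
from h import *
where()
im,c=tin(.17)
cv2.imwrite('pics/c1.png',cv2.resize(im[c[1]-60:c[1]+60,c[0]-60:c[0]+100,::-1],None,fx=4,fy=4))
s=vision.read_camera('side');c=proj('side',np.array([.485,.159,.05])).astype(int)
cv2.imwrite('pics/c2.png',cv2.resize(s[c[1]-60:c[1]+60,c[0]-80:c[0]+80,::-1],None,fx=4,fy=4))
"
```

```text
t 4.48 tcp strip [-0.0717  0.1926] z 0.0875 F [-1.4   0.17  1.82] w 0.0 heading err 0.0 tilt [ 0.  0. -1.]
```

View pics/c1.png

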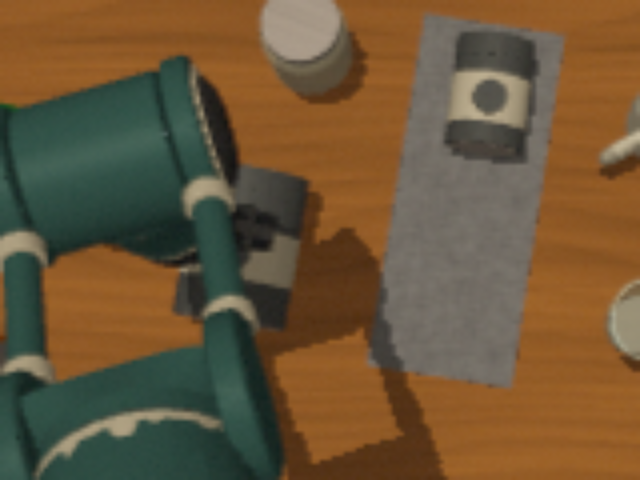

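View pics/c2.png

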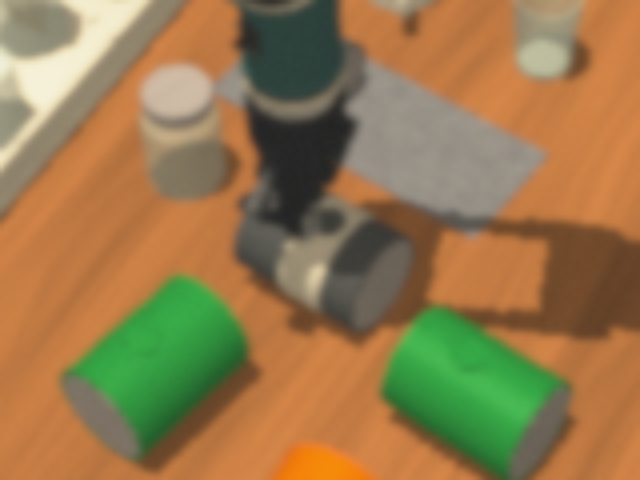

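The tip is just touching the tin, a little behind its top, at z of about 0.0875. Next I press lightly and make the first rolling stroke.

jog_arm(turn=[[0,0,0],[0,0,0]], delta_pos=[[0,0,0.001],[0,0,0]], gripper=[0,0])

```text
time: 4.75
tool_pos: [0.4884, 0.179, 0.0872]
tcp_rot: [-3.132, 0.227, -0.001]
wrist_force: [-2.6, 1.0, 7.0]
width: 0.002
grip_force: 3.1
```

jog_arm(turn=[[0,0,0],[0,0,0],[0,0,0],[0,0,0],[0,0,0],[0,0,0]], delta_pos=[[0,0.002,-0.0003],[0,0.004,-0.0006],[0,0.006,-0.0007],[0,0.006,-0.0005],[0,0.006,-0.0003],[0,0.006,-0.0001]], gripper=[0,0,0,0,0,0])

```text
time: 5.25
tool_pos: [0.4842, 0.1488, 0.0899]
tcp_rot: [-3.133, 0.226, -0.001]
wrist_force: [-2.3, 0.9, 7.7]
width: -0.005
grip_force: 3.8
```

jog_arm(turn=[[0,0,0],[0,0,0],[0,0,0],[0,0,0],[0,0,0],[0,0,0],[0,0,0],[0,0,0],[0,0,0],[0,0,0],[0,0,0]], delta_pos=[[0,0.006,0],[0,0.006,0],[0,0.006,0],[0,0.006,0],[0,0.006,0.0003],[0,0.006,0.0004],[0,0.006,0.0006],[0,0.004,0.0006],[0,0.002,0.0003],[0,0,0],[0,0,0]], gripper=[0,0,0,0,0,0,0,0,0,0,0])

```text
time: 6.17
tool_pos: [0.4777, 0.1009, 0.0881]
tcp_rot: [3.133, -0.227, 0.002]
wrist_force: [-3.1, -1.5, 10.0]
width: 0.001
grip_force: 5.0
```

```bash
python3 -c "
from h import *
where()
im,c=tin(.135)
cv2.imwrite('pics/c3.png',cv2.resize(im[c[1]-60:c[1]+60,c[0]-60:c[0]+100,::-1],None,fx=4,fy=4)); print(c)
"
```

```text
t 6.17 tcp strip [-0.0709  0.1141] z 0.0881 F [-3.14 -1.52  9.98] w 0.001 heading err 0.0 tilt [ 0.001 -0.    -1.   ]
[220 209]
```

View pics/c3.png

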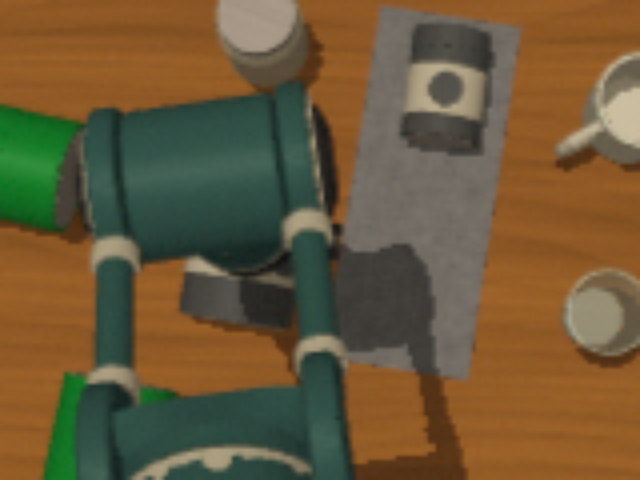

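The tin rolled about 40 mm with the finger: its near edge is now at crop (183–290, 310–330) and it is still straight. Next I lift, step back and repeat the stroke.

jog_arm(turn=[[0,0,0],[0,0,0],[0,0,0],[0,0,0],[0,0,0],[0,0,0],[0,0,0],[0,0,0],[0,0,0],[0,0,0],[0,0,0],[0,0,0]], delta_pos=[[0,0,-0.002],[0,0,-0.006],[0,0,-0.01],[-0.001,-0.01,0],[-0.001,-0.015,0],[-0.001,-0.015,0],[0,0,0],[0,0,0.007],[0,0,0.006],[0,0,0.003],[0,0,0.002],[0,0,0]], gripper=[0,0,0,0,0,0,0,0,0,0,0,0])

```text
time: 7.22
tool_pos: [0.4791, 0.1414, 0.0868]
tcp_rot: [-3.132, 0.228, 0.003]
wrist_force: [-3.8, 2.0, 7.3]
width: -0.002
grip_force: 3.4
```

```bash
python3 -c "
from h import *
where()"
```

```text
t 7.22 tcp strip [-0.0754  0.1545] z 0.0868 F [-3.77  2.03  7.31] w -0.002 heading err -0.001 tilt [-0.002  0.001 -1.   ]
```

jog_arm(turn=[[0,0,0],[0,0,0],[0,0,0],[0,0,0],[0,0,0],[0,0,0],[0,0,0],[0,0,0],[0,0,0],[0,0,0],[0,0,0],[0,0,0],[0,0,0],[0,0,0],[0,0,0],[0,0,0],[0,0,0]], delta_pos=[[0,0.002,-0.0003],[0,0.004,-0.0006],[0,0.006,-0.0007],[0,0.006,-0.0005],[0,0.006,-0.0003],[0,0.006,-0.0001],[0,0.006,0],[0,0.006,0],[0,0.006,0],[0,0.006,0],[0,0.006,0.0003],[0,0.006,0.0004],[0,0.006,0.0006],[0,0.004,0.0006],[0,0.002,0.0003],[0,0,0],[0,0,0]], gripper=[0,0,0,0,0,0,0,0,0,0,0,0,0,0,0,0,0])

```text
time: 8.63
tool_pos: [0.4683, 0.0632, 0.0882]
tcp_rot: [3.133, -0.228, -0.001]
wrist_force: [-5.9, -0.8, 13.6]
width: -0.0
grip_force: 6.7
```

jog_arm(turn=[[0,0,0],[0,0,0],[0,0,0],[0,0,0],[0,0,0],[0,0,0],[0,0,0],[0,0,0],[0,0,0],[0,0,0],[0,0,0],[0,0,0],[0,0,0],[0,0,0]], delta_pos=[[0,0,-0.002],[0,0,-0.006],[0,0,-0.012],[0,0,-0.03],[0,-0.01,-0.03],[0,-0.03,-0.02],[0,-0.035,0],[0,-0.035,0],[0,-0.035,0],[0,-0.035,0],[0,-0.035,0],[0,-0.035,0],[0,0,0],[0,0,0]], gripper=[0,0,0,0,0,0,0,0,0,0,0,0,0,0])

```text
time: 9.8
tool_pos: [0.5042, 0.3127, 0.1862]
tcp_rot: [3.133, -0.222, -0.001]
wrist_force: [-0.1, -0.5, -0.3]
width: -0.004
grip_force: 0.0
```

```bash
python3 -c "
from h import *
where()
im,c=tin(.093)
cv2.imwrite('pics/c4.png',cv2.resize(im[c[1]-60:c[1]+60,c[0]-60:c[0]+100,::-1],None,fx=4,fy=4)); print(c)
"
```

```text
t 9.8 tcp strip [-0.0752  0.3276] z 0.1862 F [-0.11 -0.53 -0.31] w -0.004 heading err 0.003 tilt [-0.001 -0.001 -1.   ]
[233 211]
```

View pics/c4.png

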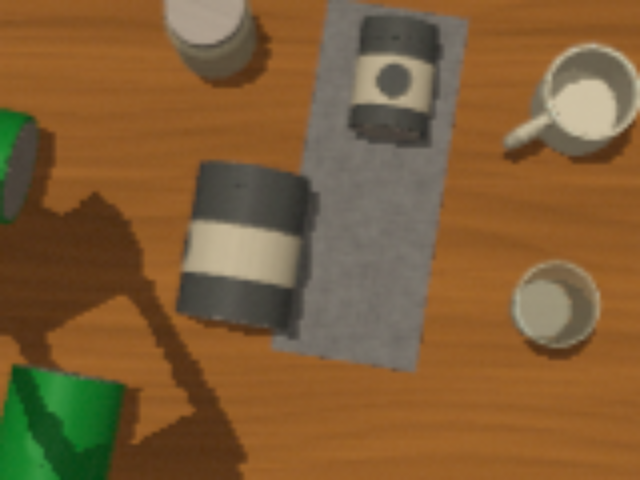

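The tin now lies just left of the strip with its limbs at crop columns ~190 and ~305 and the pale band at rows 220–285. It's still parallel to the strip. I'll measure its position by the band, which no shadow touches.

```bash
cat >> h.py <<'E'
def band(y,save=None):
    im,c=tin(y); hsv=cv2.cvtColor(im,cv2.COLOR_RGB2HSV)
    m=((hsv[...,1]<95)&(hsv[...,2]>135)).astype(np.uint8)*255
    k=np.zeros_like(m); k[c[1]-16:c[1]+16,c[0]-28:c[0]+28]=1; m*=k
    b=max(cv2.findContours(m,0,cv2.CHAIN_APPROX_NONE)[0],key=cv2.contourArea)
    w=np.array([SR@(cast("top",p[0],.045)[:2]-SO) for p in b],np.float32)
    r=cv2.minAreaRect(w); bx=cv2.boxPoints(r); e=max([bx[1]-bx[0],bx[2]-bx[1]],key=np.linalg.norm)
    print("band y range",w[:,1].min(),w[:,1].max(),"centre",r[0],"size",r[1],"angle vs y",(np.degrees(np.arctan2(e[1],e[0]))%180)-90)
    if save: cv2.imwrite(save,im[:,:,::-1])
E
python3 -c "
from h import *
band(.093)
T=rect(vision.read_camera('top'),(215,180,254,236),.045)
"
```

```text
band y range 0.054930534 0.13621238 centre (-0.07833001017570496, 0.09568183124065399) size (0.04156280308961868, 0.08154341578483582) angle vs y 0.96060944
```

jog_arm(turn=[[0,0,0],[0,0,0],[0,0,0],[0,0,0],[0,0,0],[0,0,0],[0,0,0],[0,0,0],[0,0,0],[0,0,0],[0,0,0],[0,0,0],[0,0,0],[0,0,0],[0,0,0],[0,0,0],[0,0,0]], delta_pos=[[0,0.02,0],[0,0.035,0],[0,0.035,0],[0,0.035,0],[0,0.035,0],[0,0.03,0],[0,0.0235,0],[0,0,0.02],[0,0,0.025],[0,0,0.02],[0,0,0.015],[0,0,0.008],[0,0,0.005],[0,0,0.003],[0,0,0.002],[0,0,0.002],[0,0,0]], gripper=[0,0,0,0,0,0,0,0,0,0,0,0,0,0,0,0,0])

```text
time: 11.37
tool_pos: [0.4746, 0.1004, 0.0878]
tcp_rot: [-3.133, 0.226, -0.003]
wrist_force: [-0.5, -0.1, 1.0]
width: 0.001
grip_force: 0.3
```

```bash
python3 -c "
from h import *
where()"
```

```text
t 11.37 tcp strip [-0.0738  0.1132] z 0.0878 F [-0.46 -0.11  0.97] w 0.001 heading err 0.001 tilt [ 0.002  0.    -1.   ]
```

jog_arm(turn=[[0,0,0],[0,0,0],[0,0,0],[0,0,0],[0,0,0],[0,0,0],[0,0,0],[0,0,0],[0,0,0],[0,0,0],[0,0,0],[0,0,0],[0,0,0],[0,0,0],[0,0,0],[0,0,0],[0,0,0],[0,0,0]], delta_pos=[[0,0,0.001],[0,0.002,-0.0003],[0,0.004,-0.0006],[0,0.006,-0.0007],[0,0.006,-0.0005],[0,0.006,-0.0003],[0,0.006,-0.0001],[0,0.006,0],[0,0.006,0],[0,0.006,0],[0,0.006,0],[0,0.006,0.0003],[0,0.006,0.0004],[0,0.006,0.0006],[0,0.004,0.0006],[0,0.002,0.0003],[0,0,0],[0,0,0]], gripper=[0,0,0,0,0,0,0,0,0,0,0,0,0,0,0,0,0,0])

```text
time: 12.87
tool_pos: [0.464, 0.0226, 0.088]
tcp_rot: [3.133, -0.226, 0.005]
wrist_force: [-1.0, -0.5, 8.3]
width: 0.0
grip_force: 3.9
```

jog_arm(turn=[[0,0,0],[0,0,0],[0,0,0],[0,0,0],[0,0,0],[0,0,0],[0,0,0],[0,0,0],[0,0,0],[0,0,0],[0,0,0],[0,0,0]], delta_pos=[[0,0,-0.002],[0,0,-0.006],[0,0,-0.01],[0,-0.01,0],[0,-0.015,0],[0,-0.015,0],[0,0,0],[0,0,0.007],[0,0,0.006],[0,0,0.003],[0,0,0.002],[0,0,0]], gripper=[0,0,0,0,0,0,0,0,0,0,0,0])

```text
time: 13.87
tool_pos: [0.4678, 0.0629, 0.0868]
tcp_rot: [-3.132, 0.228, 0.003]
wrist_force: [-4.8, 2.5, 10.2]
width: -0.002
grip_force: 5.2
```

```bash
python3 -c "
from h import *
where()"
```

```text
t 13.87 tcp strip [-0.0753  0.0751] z 0.0868 F [-4.81  2.53 10.18] w -0.002 heading err -0.001 tilt [-0.002  0.001 -1.   ]
```

jog_arm(turn=[[0,0,0],[0,0,0],[0,0,0],[0,0,0],[0,0,0],[0,0,0],[0,0,0],[0,0,0],[0,0,0],[0,0,0],[0,0,0],[0,0,0],[0,0,0],[0,0,0],[0,0,0],[0,0,0],[0,0,0]], delta_pos=[[0,0.002,-0.0003],[0,0.004,-0.0006],[0,0.006,-0.0007],[0,0.006,-0.0005],[0,0.006,-0.0003],[0,0.006,-0.0001],[0,0.006,0],[0,0.006,0],[0,0.006,0],[0,0.006,0],[0,0.006,0.0003],[0,0.006,0.0004],[0,0.006,0.0006],[0,0.004,0.0006],[0,0.002,0.0003],[0,0,0],[0,0,0]], gripper=[0,0,0,0,0,0,0,0,0,0,0,0,0,0,0,0,0])

```text
time: 15.28
tool_pos: [0.457, -0.0158, 0.088]
tcp_rot: [3.132, -0.228, -0.001]
wrist_force: [-5.7, -1.8, 15.2]
width: 0.0
grip_force: 7.6
```

jog_arm(turn=[[0,0,0],[0,0,0],[0,0,0],[0,0,0],[0,0,0],[0,0,0],[0,0,0],[0,0,0],[0,0,0],[0,0,0],[0,0,0],[0,0,0],[0,0,0],[0,0,0]], delta_pos=[[0,0,-0.002],[0,0,-0.006],[0,0,-0.012],[0,0,-0.03],[0,-0.01,-0.03],[0,-0.03,-0.02],[0,-0.035,0],[0,-0.035,0],[0,-0.035,0],[0,-0.035,0],[0,-0.035,0],[0,-0.035,0],[0,0,0],[0,0,0]], gripper=[0,0,0,0,0,0,0,0,0,0,0,0,0,0])

```text
time: 16.45
tool_pos: [0.4927, 0.2339, 0.1858]
tcp_rot: [3.133, -0.222, -0.002]
wrist_force: [0.8, -0.4, 0.2]
width: -0.001
grip_force: 0.0
```

```bash
python3 -c "
from h import *
where()
band(.013,'pics/c5.png')
im=cv2.imread('pics/c5.png');c=proj('top',np.append(SR.T@[-0.072,.013]+SO,0.045)).astype(int);print(c)
cv2.imwrite('pics/c5z.png',cv2.resize(im[c[1]-60:c[1]+60,c[0]-80:c[0]+80],None,fx=4,fy=4))
"
```

```text
t 16.45 tcp strip [-0.0753  0.2479] z 0.1858 F [ 0.76 -0.43  0.19] w -0.001 heading err 0.003 tilt [-0.001 -0.001 -1.   ]
band y range -0.026193058 0.05810278 centre (-0.07786925137042999, 0.016129378229379654) size (0.04149660840630531, 0.08456514775753021) angle vs y 0.9614639
[258 215]
```

View pics/c5z.png

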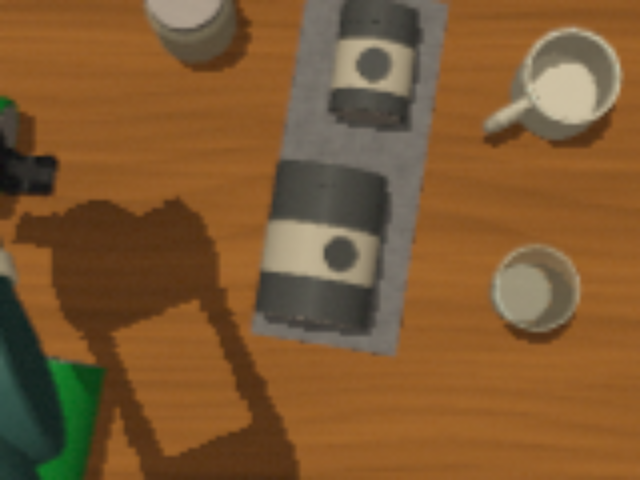

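The tin is on the strip, about 14–15 mm left of the centre line. The band spans crop columns 262–380 and the strip spans 265–410 at that row. I finish with a short stroke of about 29 mm.

jog_arm(turn=[[0,0,0],[0,0,0],[0,0,0],[0,0,0],[0,0,0],[0,0,0],[0,0,0],[0,0,0],[0,0,0],[0,0,0],[0,0,0],[0,0,0],[0,0,0],[0,0,0],[0,0,0],[0,0,0],[0,0,0]], delta_pos=[[0,0.02,0],[0,0.035,0],[0,0.035,0],[0,0.035,0],[0,0.035,0],[0,0.035,0],[0,0.03,0],[0,0,0.02],[0,0,0.025],[0,0,0.02],[0,0,0.014],[0,0,0.008],[0,0,0.005],[0,0,0.002],[0,0,0.002],[0,0,0.0015],[0,0,0]], gripper=[0,0,0,0,0,0,0,0,0,0,0,0,0,0,0,0,0])

```text
time: 17.92
tool_pos: [0.4614, 0.0101, 0.0899]
tcp_rot: [-3.133, 0.226, -0.002]
wrist_force: [0.9, -0.7, 0.6]
width: -0.0
grip_force: 0.4
```

```bash
python3 -c "
from h import *
where()"
```

```text
t 17.92 tcp strip [-0.0739  0.022 ] z 0.0899 F [ 0.89 -0.75  0.61] w -0.0 heading err 0.001 tilt [ 0.001 -0.    -1.   ]
```

jog_arm(turn=[[0,0,0],[0,0,0],[0,0,0],[0,0,0],[0,0,0],[0,0,0],[0,0,0],[0,0,0],[0,0,0],[0,0,0],[0,0,0],[0,0,0],[0,0,0]], delta_pos=[[0,0,0.001],[0,0,0],[0,0.002,0],[0,0.004,0],[0,0.004,0],[0,0.004,0],[0,0.004,0],[0,0.004,0],[0,0.004,0],[0,0.002,0],[0,0.001,0],[0,0,0],[0,0,0]], gripper=[0,0,0,0,0,0,0,0,0,0,0,0,0])

```text
time: 19.0
tool_pos: [0.4576, -0.0187, 0.0899]
tcp_rot: [3.133, -0.226, 0.003]
wrist_force: [-2.1, 0.5, 8.7]
width: -0.002
grip_force: 4.2
```

jog_arm(turn=[[0,0,0],[0,0,0],[0,0,0],[0,0,0],[0,0,0],[0,0,0],[0,0,0],[0,0,0],[0,0,0],[0,0,0],[0,0,0],[0,0,0],[0,0,0],[0,0,0]], delta_pos=[[0,0,-0.001],[0,0,-0.003],[0,0,-0.012],[0,0,-0.03],[0,-0.01,-0.03],[0,-0.03,-0.02],[0,-0.035,0],[0,-0.035,0],[0,-0.035,0],[0,-0.035,0],[0,-0.035,0],[0,-0.035,0],[0,0,0],[0,0,0]], gripper=[0,0,0,0,0,0,0,0,0,0,0,0,0,0])

```text
time: 20.17
tool_pos: [0.4923, 0.2304, 0.1839]
tcp_rot: [3.134, -0.221, -0.0]
wrist_force: [-0.1, -0.5, 0.3]
width: -0.0
grip_force: 0.0
```

```bash
python3 -c "
from h import *
where()
band(0,'pics/c6.png');band(0)
im=cv2.imread('pics/c6.png')
cv2.imwrite('pics/c6z.png',cv2.resize(im[150:270,160:340],None,fx=4,fy=4))
"
```

```text
t 20.17 tcp strip [-0.0751  0.2445] z 0.1839 F [-0.09 -0.47  0.28] w -0.0 heading err 0.004 tilt [-0. -0. -1.]
band y range -0.040693436 0.04342897 centre (-0.07768431305885315, 0.0014879219233989716) size (0.04176214337348938, 0.08409062027931213) angle vs y 0.6009445
band y range -0.040693436 0.04342897 centre (-0.07768431305885315, 0.0014879219233989716) size (0.04176214337348938, 0.08409062027931213) angle vs y 0.6009445
```

View pics/c6z.png

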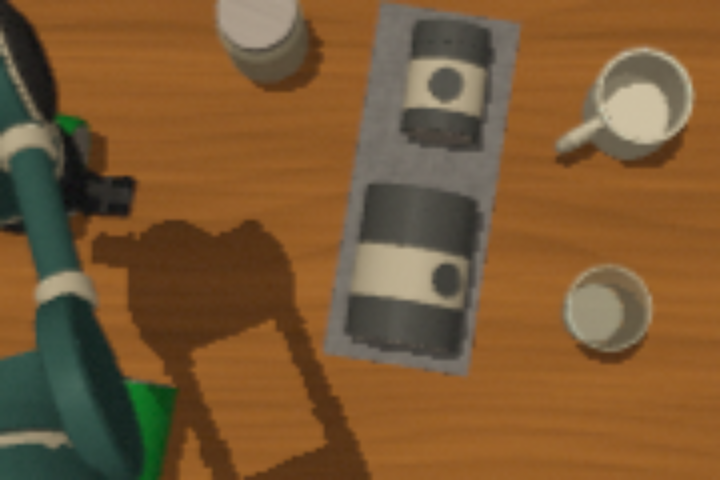

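The tin lies centred on the near half, in line with the small tin. Its band spans crop columns 352–467, against 343–483 for the strip. It measures about y = 0 and x = −0.077, with an angle of about 0.01 rad, and it is at rest. I'm handing it in.

```bash
python3 -c "
from workcell import ticket
print(ticket.finish_job())"
```

```text
the job is handed in; nothing more can be done
None
```

The tin is back on the strip and at rest, measured within about 2 mm of the centre line, roughly 77 mm to the near side of the strip's centre and in line with the small tin; the arm is clear and the job is handed in, though no verdict was returned.

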